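# Set a stirrer's click dial by count and start it

## Task

Set the magnetic stirrer to speed five and start it: wind its dial back anticlockwise until it meets its end stop, without forcing it, then turn it clockwise exactly five clicks from the stop without overshooting, let go of it, and only then push the round start button right down and release it. The drive is worn and has free play, so feel for the clicks rather than trusting the pointer. Leave the flask standing on the plate and the things beside the stirrer where they are.

Things in the scene. Friction and masses are not known exactly. Their poses are not given: they have to be found in the camera images.
- stirrer: Fixed magnetic stirrer, white, 264 x 184 mm; place and yaw vary. Origin: centre of its underside, on the worktop; x to its back, y to its left, z up. Low front deck, top 55 mm up (x -132 to -20 mm), with the dial at left (x -82, y +36) and the start button at right (x -85, y -52). Behind it a block 84 mm high with a round steel plate, 132 mm wide, top 92 mm up, its centre at x +60.
- dial_grip (a point): Where to grip the dial: on its upright axis, 25 mm above the deck; fixed to the housing, does not turn. The dial is a round black fluted knob, 38 mm wide (45 mm skirt in the lowest 5 mm), top 36 mm above the deck. Clockwise from above raises the setting. Clicks are 0.419 rad apart; hard stops at clicks 0 (anticlockwise end) and 9; it starts at click 2 to 4. Let go, it rests in the nearest click.
- windup (a joint): Twist of the drive spring between knob and click shaft, rad; dial torque is 0.6 N m per rad. 0 at rest or in the free play, positive turning clockwise, negative anticlockwise. Before each click it grows to about 0.2 in size; as the click passes it falls to nearly 0 and stays there for some 0.1 to 0.25 rad of turning. At a stop it keeps growing; past 0.5 (0.3 N m) the dial is forced.
- wiper (a joint): Hidden contact slide under the deck, moved by the click shaft: the setting. 0 m at click 0 (anticlockwise stop), 0.0002 m more per click clockwise, so five clicks are 0.0010 m. The noise of a reading (about 0.3 mm) exceeds a click. The knob itself does not show the setting: between knob and drive lies free play, up to about one click, taken up after each reversal almost without resistance.
- start_top (a point): Centre of the top face of the start button, a round bright metal push button of 24 mm diameter in a black round housing on the deck, when up. It is pressed straight down 6 mm.
- start (a joint): Travel of the start button, m: 0 up, 0.006 fully down; spring, 5 N fully down; it comes back up by itself.
- flask: Clear glass conical flask, 65 mm diameter at the foot, 108 mm tall, loose, standing upright on the steel plate. Origin: centre of its foot. Leave alone.
- bench_timer: Small white bench timer with three buttons, 58 x 68 x 19 mm, lying to the right of the stirrer; origin under its centre. Leave alone.
- weighing_jar: Clear glass weighing jar with lid, 43 mm diameter, 80 mm tall, standing to the right of the stirrer towards its back; origin under its centre. Leave alone.
- petri: Clear glass petri dish, 67 mm diameter, 18 mm tall, lying to the left of the stirrer towards its back; origin under its centre. Leave alone.

How it is judged (in metres and radians):
On the way, in this order (a step that is already met when the one before it is completed fails the run):
1. the dial has been wound back to its anticlockwise stop (value of joint wiper below 6e-05 m), for 0.2 s.
2. the dial is at five clicks from the stop and let go (value of joint wiper between 0.00094 and 0.00106 m and contact force between the fingers and stirrer below 0.1 N), for 0.2 s.
3. the start button is pushed right down with the dial at five clicks (value of joint wiper between 0.00094 and 0.00106 m and value of joint start above 0.0045 m), for 0.05 s.
At the end, for the whole second after the job is handed in: the setting stands in the fifth click from the anticlockwise stop (within 0.3 click), the start button is up again, the flask stands upright and still on the plate, and the flask, timer, weighing jar and petri dish are within 20 mm of where they stood (value of joint wiper between 0.00094 and 0.00106 m and value of joint start below 0.001 m and angle between flask's own z axis and vertical below 0.1 rad and height (world z) of flask above 0.085 m and linear speed of flask below 0.02 m/s and distance of each of flask, bench_timer, weighing_jar, petri from where it was at the start of the episode below 0.02 m); the robot touches nothing.
It fails at once if the dial is forced against a stop (drive spring twisted beyond 0.5 rad, 0.3 N m) (value of joint windup above 0.5 rad or value of joint windup below -0.5 rad).
It fails at once if the dial overshoots five clicks (setting beyond 5.6 clicks) (value of joint wiper above 0.00112 m).
It fails at once if the start button is pushed while the dial is not at five clicks (value of joint start above 0.0045 m and not (value of joint wiper between 0.00094 and 0.00106 m)).
It fails at once if the flask, timer, weighing jar or petri dish is displaced by more than 20 mm (distance of any of flask, bench_timer, weighing_jar, petri from where it was at the start of the episode above 0.02 m).
It also fails if it takes over 67 s, if anything falls off the work surface, if the arm or the gripper's body presses on something with over 40 N, if the wrist force passes 120 N, or if a joint passes its speed limit or range.

## Robot

A 7-joint arm with a two-finger parallel gripper is mounted at the origin on a cart in front of the work surface, level with it; the furniture and walls round the work are solid. World frame = base frame: x ahead of the robot, y to its left, z up, the work surface at z = 0. Lengths are in m, angles in degrees, forces in N, time in s.
With the tool pointing down it reaches from about 0.425 to 0.825 m from the base axis. Payload 3.6 kg.
Tool frame: the origin (TCP) lies on the centre line of the jaws, within the pads' length; the fingertips stand 11 mm ahead of it and the grasp point (between the pads) lies 8 mm behind it (bot.finger_overhang is the distance from the TCP to the fingertips, in m); x points along the fingers, y is the direction in which the jaws open and shut, and the axes are right-handed (so a half turn about x gives the same grasp; the last joint's range is limited). The gripper opens to 93 mm and grips with 3 to 60 N. Pads are 15 mm wide; open, the fingers measure 128 mm over their backs; the gripper's body (75 mm by 188 mm) begins 65 mm behind the grasp point.
Start: joints at [75.029, 35.231, -0.722, 81.555, 0.464, 63.22, -2.315], TCP at [0.151, -0.632, 0.23] pointing down, gripper open.
Joint ranges: [-178.69, 178.69], [-17.37, 117.87], [-77.05, 75.6], [15.02, 138.74], [-78.02, 258.01], [0.78, 113.62], [-162.83, 162.83]. Speed limits (degrees/s): [159.86, 159.86, 180, 180, 180, 180, 180].

## Interface

Orientations are given as [roll, pitch, yaw] about the fixed x, y, z axes, in that order (R = Rz(yaw) Ry(pitch) Rx(roll)).
In Python, from workcell import bot gives the robot as it stands. The module is installed in compiled form; this text tells all that it offers.
- The arm moves only by the tool carry_out, never from a script. Its argument "deltas" is a list of rows, each a list of 3 entries, a list of its own where there are three numbers: the shift along the tool's x, y, z in mm, then the turn, a rotation vector about the tool's x, y, z in rad, then the finger opening in mm, from 0 to 93. In form: [[[tx, ty, tz], [ax, ay, az], grip], ...]. A call has 1 to 5 rows; each row shifts and turns the commanded pose from where the row before left it, along the tool's axes as they then stand; what a row does not reach is not made up. A row lasts 1/10 s, in which the tool goes at most 50 mm and 8.59 degrees, less where a joint would pass 70% of its speed; a pose out of reach is approached as far as the arm can. A call with a gripper value outside its range is refused whole. The fingers move at their own pace and stop on an object; "grip_force" is the grip in N (left out, the last holds). Time passes only in rows, so rows that do not move let the fingers close. It gives the time, the measured TCP pose, the force and the opening at its end, in the units of the state.
- bot.sense(): the state, without advancing time (a new reading comes with each control period).
- bot.snapshot(name): name is "side" or "top" or "wrist"; returns a dict with "pixels" (384x512x3 uint8, red, green, blue), "mtx" (3x3 intrinsics, pixels), "distortion" ([k1, k2, p1, p2, k3] as OpenCV has them; the pictures are not rectified), "extrinsics" (4x4, takes a point from world to camera coordinates); the wrist camera has in their place "tool_from_camera" (4x4, takes a point from camera to tool coordinates, whose origin is the TCP and whose axes are the tool frame's). Camera axes: x right, y up, looking along -z (the intrinsics and any distortion apply to the point x, -y, -z); pixel columns grow to the right and rows downward; lengths in m; the calibration is good to about 2 mm. A picture is of the moment at which its call begins: read the wrist's pose just before it. There is no depth.
- bot.hand_in(): hands the job in, once; it reports no verdict.
Trained networks look in a picture, given as the dict that the camera call returned (one of the last four; its "shot" number tells which), for a name from the list of things; names that differ only in an ending like _2 or _b are one class to them, and where a whole thing is asked for, a point or a joint stands for the part that bears it (a point fixed in the world has none). Each returns a list of dicts, best first, with "p" (0 to 1); they miss things now and then, are a little off and sometimes report something else, mostly with a low value. They report only what shows in the picture. A call takes as long as a camera call.
- bot.recognise(picture, name): "location" ([x, y, z] in m, in world coordinates, good to about 4 mm: the middle of the surface that is visible of it).
- bot.trace(picture, name): "mask" (384x512 bool, what is visible of it).
- bot.place_of(picture, name): "location" ([x, y, z] in m, in world coordinates, good to about 4 mm: a listed point, or the origin of a listed thing).
The state is a dict: "t": time; "joint_pos": joint angles; "dq": joint speeds; "effort": joint torques, N m; "position": TCP position; "eef_rot": TCP orientation; "force": force on the tool from outside, world axes, zero at the start; "torque": the same for the moment, N m; "opening": finger opening in m.
Only numpy, scipy, OpenCV 4.12 (cv2) and the standard library are available. Lean on these libraries where they do the work, as an engineer would, in place of code of your own. Each camera call takes 0.05 s, during which the arm holds its last target.

## Working session

There is one attempt and no reset: what is moved stays moved. The work goes in short steps, Python scripts to look and compute and a tool call to move; the robot and the scene stay as the last step left them, time stands still between calls to the robot, and variables do not carry over. Pictures are saved under pics/ and viewed, and the job is handed in when it is done.

Besides the shell and the picture viewer there is one more tool, called after "Emit:" as name(argument=value, ...), one argument or row to a line, values as JSON. carry_out: Moves the arm, as the interface text tells. Its arguments: {"type":"object","properties":{"deltas":{"type":"array","items":{"type":"array"}},"grip_force":{"type":"number"}},"required":["deltas"]}

```bash
mkdir -p pics; ls
cat > h.py <<'E'
import numpy as np, cv2
from workcell import bot
def save(p,n): cv2.imwrite(f'pics/{n}.png',cv2.cvtColor(p['pixels'],cv2.COLOR_RGB2BGR))
E
python3 - <<'E'
from h import *
s=bot.sense();print(s)
for n in ['side','top']:
    p=bot.snapshot(n);save(p,n+'0')
    for k in ['stirrer','dial_grip','start_top','flask','bench_timer','weighing_jar','petri']:
        r=bot.place_of(p,k); print(n,k,[(np.round(x['location'],4),round(x['p'],2)) for x in r[:2]])
E
```

```text
pics
{'t': 0.0, 'joint_pos': array([75.02741841, 35.28896686, -0.72182364, 81.63907984,  0.46322833,
       63.21778115, -2.31413487]), 'dq': array([ 0.07598389,  0.04082374, -0.01724648,  0.04300137, -0.00074074,
       -0.13483642, -0.06634935]), 'effort': array([-4.25371518e-04, -4.58932114e+01,  2.08781320e-01, -1.65744764e+01,
       -6.11237157e-02,  2.04357156e-02,  2.33077617e-04]), 'position': array([ 0.15106623, -0.63143862,  0.22849734]), 'eef_rot': array([-89.28010229,  89.8570315 , 104.17731301]), 'force': array([ 0.64464638,  0.48962065, -0.44504846]), 'torque': array([ 0.01898321, -0.04616786, -0.00164064]), 'opening': 0.0931706479780021}
side stirrer [(array([0.5355, 0.1207, 0.0023]), 0.92)]
side dial_grip [(array([0.4474, 0.149 , 0.0771]), 0.78)]
side start_top [(array([0.453 , 0.0615, 0.0754]), 0.69), (array([ 0.6531, -0.0105,  0.001 ]), 0.66)]
side flask [(array([0.5865, 0.126 , 0.0924]), 0.63)]
side bench_timer [(array([ 0.4861, -0.0418, -0.0044]), 0.96)]
side weighing_jar [(array([ 0.6527, -0.0105, -0.0014]), 0.67)]
side petri []
top stirrer [(array([5.353e-01, 1.212e-01, 4.000e-04]), 0.95)]
top dial_grip [(array([0.4508, 0.1484, 0.0811]), 0.91)]
top start_top [(array([0.4591, 0.0569, 0.0772]), 0.64)]
top flask [(array([0.5912, 0.1265, 0.0933]), 0.7)]
top bench_timer [(array([ 0.4948, -0.0378,  0.0033]), 0.67)]
top weighing_jar [(array([ 0.6513, -0.0112,  0.0048]), 0.56)]
top petri [(array([0.5786, 0.2976, 0.0014]), 0.81)]
```

View pics/side0.png

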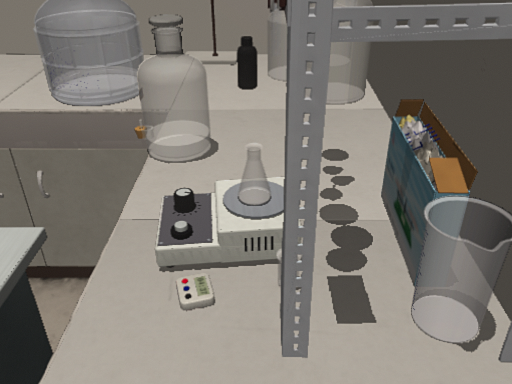

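View pics/top0.png

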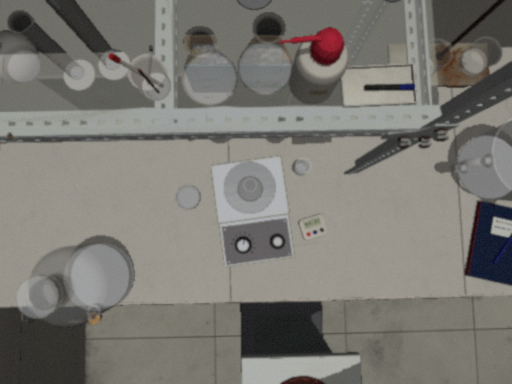

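```bash
cat >> h.py <<'E'
from scipy.spatial.transform import Rotation as Ro
def R(s=None):
    s=s or bot.sense(); return Ro.from_euler('xyz',s['eef_rot'],degrees=True).as_matrix()
def todelta(tgt,s=None):
    s=s or bot.sense(); return R(s).T@(np.array(tgt)-s['position'])*1000
E
python3 - <<'E'
from h import *
s=bot.sense();print(R(s).round(3)); print(bot.finger_overhang)
p0=s['position']
for th in np.radians(np.arange(-76.6,20,8)):
    q=np.array([.49*np.cos(th),.49*np.sin(th),.25]); print((R(s).T@(q-p0)*1000).round(0),q.round(3)); p0=q
E
```

```text
[[ 0.     0.233 -0.973]
 [ 0.    -0.973 -0.233]
 [-1.    -0.    -0.   ]]
0.011
[ -20. -160.    0.] [ 0.114 -0.477  0.25 ]
[  0.  -5. -68.] [ 0.179 -0.456  0.25 ]
[  0. -14. -67.] [ 0.241 -0.427  0.25 ]
[  0. -23. -64.] [ 0.298 -0.389  0.25 ]
[  0. -32. -60.] [ 0.349 -0.344  0.25 ]
[  0. -40. -55.] [ 0.393 -0.292  0.25 ]
[  0. -47. -49.] [ 0.43  -0.235  0.25 ]
[  0. -54. -42.] [ 0.459 -0.172  0.25 ]
[  0. -59. -34.] [ 0.478 -0.107  0.25 ]
[  0. -63. -26.] [ 0.488 -0.039  0.25 ]
[  0. -66. -17.] [0.489 0.029 0.25 ]
[  0. -68.  -7.] [0.48  0.097 0.25 ]
[  0. -68.   2.] [0.462 0.163 0.25 ]
```

Emit:
carry_out(
  deltas=[
    [[-5, -10, -45], [-0.07, 0, 0], 60],
    [[-5, -10, -48], [-0.08, 0, 0], 60],
    [[-5, -10, -48], [-0.08, 0, 0], 60],
    [[-5, -10, -48], [-0.08, 0, 0], 60],
    [[0, -10, -48], [-0.09, 0, 0], 60],
  ],
)

```text
t: 1.3
position: [0.3526, -0.4961, 0.2506]
eef_rot: [96.2, 89.9, -47.2]
force: [0.3, -0.6, 0.1]
opening: 0.0611
```

Emit:
carry_out(
  deltas=[
    [[0, -10, -48], [-0.09, 0, 0], 60],
    [[0, -10, -48], [-0.09, 0, 0], 60],
    [[0, -10, -48], [-0.09, 0, 0], 60],
    [[0, -8, -48], [-0.09, 0, 0], 60],
    [[0, -8, -48], [-0.09, 0, 0], 60],
  ],
)

```text
t: 1.8
position: [0.4822, -0.2902, 0.2499]
eef_rot: [99.8, 89.9, -17.8]
force: [0.7, -0.3, 0.8]
opening: 0.0598
```

Run:
```python
from h import *
s=bot.sense();print(s['t'],s['position'],s['joint_pos'].round(1),s['torque']);print(R(s).round(3)); print(todelta([.44,.12,.25]))
```

```text
1.8 [ 0.48217669 -0.2902324   0.24986668] [ 39.4  27.  -16.1  94.5   8.4  59.7  -6.9] [-0.0333138  -0.0894484  -0.00688692]
[[ 0.001  0.886 -0.464]
 [-0.    -0.464 -0.886]
 [-1.     0.001 -0.   ]]
[-3.22489793e-01 -2.27626597e+02 -3.43883036e+02]
```

Emit:
carry_out(
  deltas=[
    [[0, -10, -48], [-0.09, 0, 0], 60],
    [[0, -12, -48], [-0.09, 0, 0], 60],
    [[0, -12, -48], [-0.09, 0, 0], 60],
    [[0, -14, -48], [-0.1, 0, 0], 60],
    [[0, -14, -48], [-0.1, 0, 0], 60],
  ],
)

```text
t: 2.3
position: [0.4936, -0.0452, 0.25]
eef_rot: [100.5, 89.9, 9.9]
force: [-0.4, 0.2, -0.2]
opening: 0.06
```

Emit:
carry_out(
  deltas=[
    [[0, -10, -48], [-0.1, 0, 0], 60],
    [[0, -10, -45], [-0.1, 0, 0], 60],
    [[0, -10, -45], [-0.1, 0, 0], 60],
    [[0, 0, 0], [0, 0, 0], 60],
    [[0, 0, 0], [0, 0, 0], 60],
  ],
)

```text
t: 2.8
position: [0.4521, 0.0879, 0.25]
eef_rot: [49.9, 89.9, -23.7]
force: [1.3, -0.4, 0.1]
opening: 0.0604
```

Run:
```python
from h import *
s=bot.sense();print(s['t'],s['position'],s['joint_pos'].round(1),s['torque']);print(R(s).round(3))
p=bot.snapshot('wrist');save(p,'w1'); print(p['tool_from_camera'].round(3),p['mtx'],p['distortion'])
for k in ['stirrer','dial_grip','start_top']:
    r=bot.place_of(p,k); print(k,[(np.round(x['location'],4),round(x['p'],2)) for x in r[:2]])
```

```text
2.8 [0.45207854 0.08788824 0.25001751] [ 10.5  19.7 -32.6 109.1  12.9  54.8 -11.6] [-0.08485897 -0.105682    0.01967321]
[[ 0.001  0.959  0.282]
 [-0.     0.282 -0.959]
 [-1.     0.001  0.001]]
[[-0.     0.277 -0.961 -0.155]
 [ 1.     0.    -0.     0.   ]
 [ 0.    -0.961 -0.277 -0.078]
 [ 0.     0.     0.     1.   ]] [[314.68395483   0.         259.22073   ]
 [  0.         314.68395483 191.63841513]
 [  0.           0.           1.        ]] [-0.0681733  0.         0.         0.         0.       ]
stirrer [(array([0.5346, 0.1262, 0.0011]), 0.92)]
dial_grip [(array([0.4504, 0.1466, 0.0842]), 0.72)]
start_top [(array([0.458 , 0.0613, 0.0778]), 0.85)]
```

View pics/w1.png

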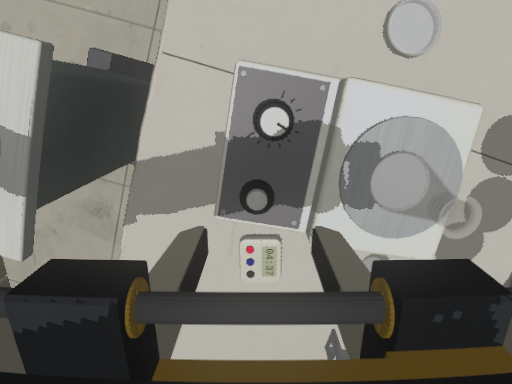

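Emit:
carry_out(
  deltas=[
    [[0, 8, -28], [0, 0, 0], 56],
    [[0, 7, -29], [0, 0, 0], 56],
    [[0, 0, 0], [0.14, 0, 0], 56],
    [[0, 0, 0], [0.14, 0, 0], 56],
    [[0, 0, 0], [0.14, 0, 0], 56],
  ],
)

```text
t: 3.5
position: [0.4512, 0.1451, 0.2495]
eef_rot: [-36.7, 90.0, -135.0]
force: [-0.2, -0.7, 0.6]
opening: 0.0557
```

Emit:
carry_out(
  deltas=[
    [[0, 0, 0], [0.14, 0, 0], 56],
    [[0, 0, 0], [0.14, 0, 0], 56],
    [[0, 0, 0], [0.14, 0, 0], 56],
    [[0, 0, 0], [0.14, 0, 0], 56],
    [[0, 0, 0], [0, 0, 0], 56],
  ],
)

```text
t: 4.0
position: [0.4512, 0.145, 0.2496]
eef_rot: [49.9, 90.0, -80.1]
force: [-0.0, -0.4, 0.5]
opening: 0.0556
```

```bash
cat >> h.py <<'E'
def ray_w(p,s,uv):
    n=cv2.undistortPoints(np.array([[uv]],float),p['mtx'],p['distortion'])[0,0]
    d=np.array([n[0],-n[1],-1.])
    T=p.get('tool_from_camera')
    if T is not None:
        A=np.eye(4);A[:3,:3]=R(s);A[:3,3]=s['position'];T=A@T
    else: T=np.linalg.inv(p['extrinsics'])
    d=T[:3,:3]@d
    return T[:3,3],d/np.linalg.norm(d)
def atz(o,d,z): return o+d*(z-o[2])/d[2]
def tri(rs):
    A=sum(np.eye(3)-np.outer(d,d) for o,d in rs);b=sum((np.eye(3)-np.outer(d,d))@o for o,d in rs)
    return np.linalg.solve(A,b)
E
python3 - <<'E'
from h import *
import pickle
s=bot.sense();print(s['t'],s['position'],s['joint_pos'].round(1),s['torque']);print(R(s).round(3))
p=bot.snapshot('wrist');save(p,'w2'); 
for k in ['stirrer','dial_grip','start_top']:
    r=bot.place_of(p,k); print(k,[(np.round(x['location'],4),round(x['p'],2)) for x in r[:2]])
pickle.dump((s,p),open('w2.pkl','wb'))
cv2.imwrite('pics/w2b.png',cv2.resize(cv2.imread('pics/w2.png')[:260,100:412],None,fx=2.4,fy=2.3))
E
```

```text
4.0 [0.45120447 0.145031   0.24959157] [ -6.2  19.3 -19.2 107.5   7.7  54.4 -69. ] [-0.00837342 -0.03873049  0.00084765]
[[ 0.     0.766 -0.643]
 [-0.001 -0.643 -0.766]
 [-1.     0.     0.   ]]
stirrer [(array([ 0.5351,  0.1228, -0.0019]), 0.96)]
dial_grip [(array([0.4503, 0.1463, 0.0811]), 0.76), (array([0.4564, 0.0591, 0.0805]), 0.75)]
start_top [(array([0.4561, 0.056 , 0.0777]), 0.53)]
```

View pics/w2.png

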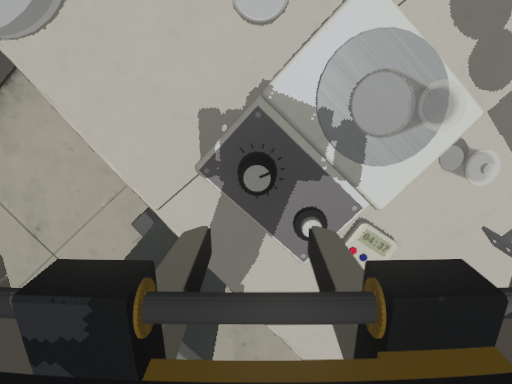

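Run:
```python
import cv2,numpy as np
a=cv2.imread('pics/w1.png')[80:230,210:330];b=cv2.imread('pics/w2.png')[130:250,200:350]
a=cv2.resize(a,(400,500),interpolation=2);b=cv2.resize(b,(400,320),interpolation=2)
c=np.zeros((500,800,3),np.uint8);c[:,:400]=a;c[:320,400:]=b;cv2.imwrite('pics/z1.png',c)
```

```text
(no output)
```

View pics/z1.png

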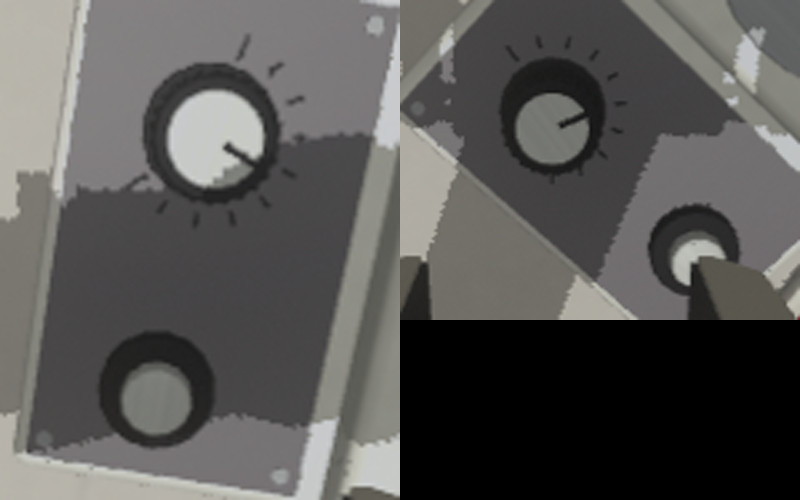

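Run:
```python
from h import *
import pickle
s2,p2=pickle.load(open('w2.pkl','rb'))
s1=dict(position=np.array([0.45207854,0.08788824,0.25001751]),eef_rot=np.array([49.9,89.9,-23.7]))
# exact R1
R1=np.array([[.001,.959,.282],[0,.282,-.959],[-1,.001,.001]])
s1['eef_rot']=Ro.from_matrix(R1).as_euler('xyz',degrees=True)
for n,a,b,z in [('dial',(274.8,121.1),(256.6,178.4),.091),('btn',(256.8,200),(311.4,228),.0765)]:
    r1=ray_w(p2,s1,a);r2=ray_w(p2,s2,b)
    print(n,tri([r1,r2]).round(4),atz(*r1,z).round(4),atz(*r2,z).round(4))
pt=bot.snapshot('top');
print(R(s2).T@(np.array([.4503,.1465,.25])-s2['position'])*1000)
```

```text
dial [0.4497 0.1486 0.0918] [0.4497 0.1488 0.091 ] [0.4498 0.1482 0.091 ]
btn [0.457  0.0602 0.0722] [0.4566 0.0616 0.0765] [0.4576 0.062  0.0765]
[-0.4093554  -1.63714207 -0.54315588]
```

Emit:
carry_out(
  deltas=[
    [[0, -3.4, -1.7], [0, 0, 0], 56],
    [[30, 0, 0], [-0.14, 0, 0], 56],
    [[30, 0, 0], [-0.14, 0, 0], 56],
    [[30, 0, 0], [-0.14, 0, 0], 56],
    [[20, 0, 0], [0, 0, 0], 56],
  ],
)

```text
t: 4.75
position: [0.4483, 0.1495, 0.1379]
eef_rot: [-74.7, 89.9, 179.7]
force: [-0.5, 0.3, 0.2]
opening: 0.0563
```

Emit:
carry_out(
  deltas=[
    [[0, 0, 0], [0, 0, 0], 56],
    [[0, 0, 0], [0, 0, 0], 56],
  ],
)

```text
t: 4.95
position: [0.4493, 0.1501, 0.14]
eef_rot: [-175.0, 90.0, 79.2]
force: [0.4, 0.2, -0.3]
opening: 0.056
```

Run:
```python
from h import *
s=bot.sense();print(s['t'],s['position'],s['joint_pos'].round(1),s['torque'],s['force'])
p=bot.snapshot('wrist');save(p,'w3')
print(todelta([.4497,.1485,.075],s))
```

```text
4.95 [0.44933706 0.15006299 0.14001935] [ -5.6  28.5 -22.2 115.7  16.7  38.8 -54.2] [-0.05792628 -0.08536545  0.03588256] [ 0.39303044  0.15183944 -0.25574251]
[65.01867231  0.77720454  1.43468819]
```

View pics/w3.png

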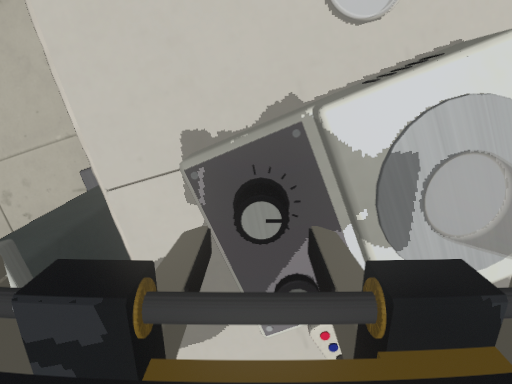

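Run:
```python
from h import *
s=bot.sense();print(s['position'])
p=bot.snapshot('wrist')
g=cv2.cvtColor(p['pixels'],cv2.COLOR_RGB2GRAY)[180:260,225:295]
c=cv2.HoughCircles(cv2.resize(g,None,fx=4,fy=4,interpolation=2),cv2.HOUGH_GRADIENT,1,40,param1=120,param2=20,minRadius=60,maxRadius=120)
print(None if c is None else (c[0,:3]/4+[225,180,0]))
q=atz(*ray_w(p,s,(261,220)),.091);print(q, todelta(q,s))
```

```text
[0.44983951 0.15023839 0.14062463]
[[260.625      221.625       20.20000076]]
[0.45062069 0.14851802 0.091     ] [49.62439243  1.14817264  1.50852199]
```

Emit:
carry_out(
  deltas=[
    [[20, 0.9, 1.3], [0, 0, 0], 56],
    [[20, 0, 0], [0, 0, 0], 56],
    [[15, 0, 0], [0, 0, 0], 56],
    [[10, 0, 0], [0, 0, 0], 56],
    [[0, 0, 0], [0, 0, 0], 56],
  ],
)

```text
t: 5.55
position: [0.4496, 0.1482, 0.0746]
eef_rot: [-34.8, 90.0, -140.6]
force: [-0.0, -0.7, 0.8]
opening: 0.0562
```

```bash
cat >> h.py <<'E'
LOG='log.txt'
def st(n=1):
    E=[];T=[]
    for i in range(n):
        s=bot.sense(); E.append(s['effort'][6]);T.append(s['torque'][2])
        if i<n-1: bot.snapshot('side')
    Rm=R(s); yaw=np.degrees(np.arctan2(Rm[1,1],Rm[0,1]))
    o=f"t {s['t']:.2f} yaw {yaw:.1f} j7 {s['joint_pos'][6]:.1f} eff7 {np.mean(E):.3f} tz {np.round(T,3)} F {s['force'].round(1)} pos {s['position'].round(4)} op {s['opening']:.4f}"
    print(o); open(LOG,'a').write(o+'\n')
E
python3 -c "
from h import *
st(4)"
```

```text
t 5.70 yaw -15.8 j7 -58.0 eff7 -0.012 tz [ 0.043  0.004 -0.002  0.038] F [ 0.2  0.6 -0.7] pos [0.4503 0.1486 0.0756] op 0.0561
```

Emit:
carry_out(
  deltas=[
    [[0, 0, 0], [0, 0, 0], 37],
    [[0, 0, 0], [0, 0, 0], 36],
    [[0, 0, 0], [0, 0, 0], 30],
    [[0, 0, 0], [0, 0, 0], 30],
    [[0, 0, 0], [0, 0, 0], 30],
  ],
  grip_force=30,
)

```text
t: 6.2
position: [0.4501, 0.1482, 0.0751]
eef_rot: [119.2, 89.9, 13.4]
force: [0.4, -1.2, 3.7]
opening: 0.0376
```

```bash
python3 -c "
from h import *
st(4)"
```

```text
t 6.35 yaw -15.8 j7 -58.1 eff7 0.000 tz [-0.058 -0.034  0.012  0.034] F [-0.2 -0.   4.6] pos [0.45   0.1482 0.0751] op 0.0376
```

Emit:
carry_out(
  deltas=[
    [[0, 0, 0], [-0.05, 0, 0], 30],
    [[0, 0, 0], [-0.05, 0, 0], 30],
    [[0, 0, 0], [0, 0, 0], 30],
  ],
)

```text
t: 6.65
position: [0.45, 0.1482, 0.075]
eef_rot: [117.6, 90.0, 17.5]
force: [-0.2, -1.2, 4.7]
opening: 0.0372
```

```bash
python3 -c "
from h import *
st(3)"
```

```text
t 6.75 yaw -10.1 j7 -54.1 eff7 0.046 tz [-0.052  0.026  0.016] F [ 0.4 -0.4  5. ] pos [0.45   0.1482 0.0751] op 0.0374
```

Emit:
carry_out(
  deltas=[
    [[0, 0, 0], [-0.05, 0, 0], 30],
    [[0, 0, 0], [-0.05, 0, 0], 30],
    [[0, 0, 0], [0, 0, 0], 30],
  ],
)

```text
t: 7.05
position: [0.45, 0.1483, 0.0751]
eef_rot: [113.7, 90.0, 19.4]
force: [0.1, -0.4, 5.3]
opening: 0.0375
```

```bash
python3 -c "
from h import *
st(3)"
```

```text
t 7.15 yaw -4.4 j7 -50.1 eff7 0.047 tz [-0.01   0.018  0.01 ] F [ 0.5 -0.4  4.8] pos [0.4499 0.1482 0.0751] op 0.0378
```

Emit:
carry_out(
  deltas=[
    [[0, 0, 0], [-0.05, 0, 0], 30],
    [[0, 0, 0], [-0.05, 0, 0], 30],
    [[0, 0, 0], [0, 0, 0], 30],
  ],
)

```text
t: 7.45
position: [0.4499, 0.1483, 0.0751]
eef_rot: [108.8, 90.0, 20.2]
force: [-0.8, -0.9, 5.0]
opening: 0.0377
```

```bash
python3 -c "
from h import *
st(3)"
```

```text
t 7.55 yaw 1.4 j7 -46.0 eff7 0.058 tz [-0.004  0.002 -0.045] F [ 0.9 -0.3  6.2] pos [0.4499 0.1482 0.075 ] op 0.0376
```

```bash
sed -i 's/eff7 {np.mean(E):.3f} tz {np.round(T,3)}/eff7 {np.round(E,3)} tz {np.mean(T):.3f}/' h.py
```

Emit:
carry_out(
  deltas=[
    [[0, 0, 0], [-0.05, 0, 0], 30],
    [[0, 0, 0], [-0.05, 0, 0], 30],
    [[0, 0, 0], [0, 0, 0], 30],
  ],
)

```text
t: 7.85
position: [0.4499, 0.1482, 0.075]
eef_rot: [102.9, 90.0, 20.0]
force: [-0.6, -1.3, 6.5]
opening: 0.0376
```

```bash
python3 -c "
from h import *
st(3)"
```

```text
t 7.95 yaw 7.1 j7 -42.0 eff7 [0.18  0.094 0.073] tz -0.030 F [-0.7 -0.3  5.8] pos [0.4498 0.1482 0.075 ] op 0.0377
```

Emit:
carry_out(
  deltas=[
    [[0, 0, 0], [-0.05, 0, 0], 30],
    [[0, 0, 0], [-0.05, 0, 0], 30],
    [[0, 0, 0], [0, 0, 0], 30],
  ],
)

```text
t: 8.25
position: [0.4498, 0.1482, 0.075]
eef_rot: [105.9, 90.0, 28.8]
force: [-0.3, 0.7, 5.2]
opening: 0.0373
```

```bash
python3 -c "
from h import *
st(3)"
```

```text
t 8.35 yaw 12.8 j7 -37.9 eff7 [0.236 0.15  0.13 ] tz -0.154 F [-0.7 -0.7  6.1] pos [0.4498 0.1482 0.075 ] op 0.0373
```

Emit:
carry_out(
  deltas=[
    [[0, 0, 0], [-0.05, 0, 0], 30],
    [[0, 0, 0], [-0.05, 0, 0], 30],
    [[0, 0, 0], [0, 0, 0], 30],
  ],
)

```text
t: 8.65
position: [0.4498, 0.1482, 0.0751]
eef_rot: [81.8, 90.0, 10.4]
force: [0.3, -0.2, 5.9]
opening: 0.0373
```

```bash
python3 -c "
from h import *
st(3)"
```

```text
t 8.75 yaw 18.6 j7 -33.7 eff7 [0.105 0.023 0.003] tz 0.001 F [-0.5 -0.3  6.2] pos [0.4498 0.1482 0.0751] op 0.0374
```

Emit:
carry_out(
  deltas=[
    [[0, 0, 0], [-0.05, 0, 0], 30],
    [[0, 0, 0], [-0.05, 0, 0], 30],
    [[0, 0, 0], [0, 0, 0], 30],
  ],
)

```text
t: 9.05
position: [0.4497, 0.1482, 0.075]
eef_rot: [64.9, 90.0, -0.7]
force: [-0.0, -0.2, 6.1]
opening: 0.0375
```

```bash
python3 -c "
from h import *
st(3)"
```

```text
t 9.15 yaw 24.3 j7 -29.6 eff7 [0.114 0.027 0.005] tz -0.007 F [-0.3 -1.1  5.1] pos [0.4497 0.1482 0.075 ] op 0.0369
```

Emit:
carry_out(
  deltas=[
    [[0, 0, 0], [-0.05, 0, 0], 30],
    [[0, 0, 0], [-0.05, 0, 0], 30],
    [[0, 0, 0], [0, 0, 0], 30],
  ],
)

```text
t: 9.45
position: [0.4497, 0.1482, 0.0751]
eef_rot: [46.1, 90.0, -13.9]
force: [-0.8, -0.6, 6.6]
opening: 0.0371
```

```bash
python3 -c "
from h import *
st(3)"
```

```text
t 9.55 yaw 30.0 j7 -25.4 eff7 [0.172 0.084 0.062] tz -0.059 F [-0.4 -0.9  6.5] pos [0.4497 0.1482 0.075 ] op 0.0372
```

Emit:
carry_out(
  deltas=[
    [[0, 0, 0], [-0.05, 0, 0], 30],
    [[0, 0, 0], [-0.05, 0, 0], 30],
    [[0, 0, 0], [0, 0, 0], 30],
  ],
)

```text
t: 9.85
position: [0.4496, 0.1482, 0.0751]
eef_rot: [12.8, 90.0, -41.4]
force: [-0.3, -0.1, 5.5]
opening: 0.0377
```

```bash
python3 -c "
from h import *
st(3)"
```

```text
t 9.95 yaw 35.7 j7 -21.2 eff7 [0.23  0.141 0.119] tz -0.122 F [ 0.3 -1.   6.3] pos [0.4496 0.1481 0.075 ] op 0.0376
```

Emit:
carry_out(
  deltas=[
    [[0, 0, 0], [-0.05, 0, 0], 30],
    [[0, 0, 0], [-0.05, 0, 0], 30],
    [[0, 0, 0], [0, 0, 0], 30],
  ],
)

```text
t: 10.25
position: [0.4496, 0.1481, 0.075]
eef_rot: [-27.4, 90.0, -75.9]
force: [-0.1, -1.2, 5.4]
opening: 0.0377
```

```bash
python3 -c "
from h import *
st(3)"
```

```text
t 10.35 yaw 41.5 j7 -16.9 eff7 [0.098 0.02  0.004] tz 0.008 F [ 0.8 -0.3  6.4] pos [0.4496 0.1481 0.075 ] op 0.0374
```

Second click passed. Safe to step twice before the next read-critical point.

Emit:
carry_out(
  deltas=[
    [[0, 0, 0], [-0.05, 0, 0], 30],
    [[0, 0, 0], [-0.05, 0, 0], 30],
    [[0, 0, 0], [0, 0, 0], 30],
  ],
)

```text
t: 10.65
position: [0.4496, 0.1481, 0.075]
eef_rot: [-40.8, 90.0, -83.5]
force: [-0.3, -1.3, 5.7]
opening: 0.0375
```

```bash
python3 -c "
from h import *
st(3)"
```

```text
t 10.75 yaw 47.2 j7 -12.6 eff7 [0.118 0.028 0.006] tz 0.010 F [-0.8 -1.3  6. ] pos [0.4495 0.148  0.075 ] op 0.0374
```

Emit:
carry_out(
  deltas=[
    [[0, 0, 0], [-0.05, 0, 0], 30],
    [[0, 0, 0], [-0.05, 0, 0], 30],
    [[0, 0, 0], [0, 0, 0], 30],
  ],
)

```text
t: 11.05
position: [0.4495, 0.148, 0.075]
eef_rot: [-60.0, 90.0, -97.1]
force: [-1.6, -0.6, 5.6]
opening: 0.0374
```

```bash
python3 -c "
from h import *
st(3)"
```

```text
t 11.15 yaw 52.9 j7 -8.2 eff7 [0.166 0.075 0.053] tz -0.068 F [-1.  -1.3  5.8] pos [0.4495 0.148  0.0751] op 0.0374
```

Emit:
carry_out(
  deltas=[
    [[0, 0, 0], [-0.05, 0, 0], 30],
    [[0, 0, 0], [-0.05, 0, 0], 30],
    [[0, 0, 0], [0, 0, 0], 30],
  ],
)

```text
t: 11.45
position: [0.4495, 0.148, 0.075]
eef_rot: [-78.0, 90.0, -109.3]
force: [-0.6, -1.9, 7.1]
opening: 0.0377
```

```bash
python3 -c "
from h import *
st(3)"
```

```text
t 11.55 yaw 58.6 j7 -3.8 eff7 [0.225 0.132 0.11 ] tz -0.109 F [-1.  -1.5  5.6] pos [0.4495 0.148  0.0751] op 0.0378
```

Emit:
carry_out(
  deltas=[
    [[0, 0, 0], [-0.05, 0, 0], 30],
    [[0, 0, 0], [-0.05, 0, 0], 30],
    [[0, 0, 0], [0, 0, 0], 30],
  ],
)

```text
t: 11.85
position: [0.4495, 0.1479, 0.075]
eef_rot: [-82.1, 90.0, -107.7]
force: [-1.1, -1.0, 7.9]
opening: 0.0374
```

```bash
python3 -c "
from h import *
st(3)"
```

```text
t 11.95 yaw 64.4 j7 0.6 eff7 [ 0.186  0.038 -0.009] tz -0.009 F [-0.4 -0.5  5.4] pos [0.4495 0.1479 0.075 ] op 0.0376
```

Emit:
carry_out(
  deltas=[
    [[0, 0, 0], [-0.05, 0, 0], 30],
    [[0, 0, 0], [-0.05, 0, 0], 30],
    [[0, 0, 0], [0, 0, 0], 30],
  ],
)

```text
t: 12.25
position: [0.4494, 0.1479, 0.075]
eef_rot: [-81.9, 90.0, -101.7]
force: [-1.6, -0.5, 5.8]
opening: 0.0373
```

```bash
python3 -c "
from h import *
st(3)"
```

```text
t 12.35 yaw 70.1 j7 5.1 eff7 [0.122 0.029 0.006] tz -0.011 F [-0.2 -1.   7.4] pos [0.4495 0.1479 0.075 ] op 0.0379
```

Emit:
carry_out(
  deltas=[
    [[0, 0, 0], [-0.05, 0, 0], 30],
    [[0, 0, 0], [-0.05, 0, 0], 30],
    [[0, 0, 0], [0, 0, 0], 30],
  ],
)

```text
t: 12.65
position: [0.4495, 0.1479, 0.0751]
eef_rot: [-87.3, 89.9, -101.4]
force: [-0.3, -0.9, 7.2]
opening: 0.0376
```

```bash
python3 -c "
from h import *
st(3)"
```

```text
t 12.75 yaw 75.8 j7 9.6 eff7 [0.159 0.064 0.042] tz -0.034 F [-0.4 -1.8  6.9] pos [0.4494 0.1479 0.075 ] op 0.0374
```

Emit:
carry_out(
  deltas=[
    [[0, 0, 0], [-0.05, 0, 0], 30],
    [[0, 0, 0], [-0.05, 0, 0], 30],
    [[0, 0, 0], [0, 0, 0], 30],
  ],
)

```text
t: 13.05
position: [0.4494, 0.1478, 0.075]
eef_rot: [-96.1, 89.9, -104.5]
force: [-1.8, -1.4, 6.7]
opening: 0.0376
```

```bash
python3 -c "
from h import *
st(3)"
```

```text
t 13.15 yaw 81.6 j7 14.1 eff7 [0.217 0.122 0.099] tz -0.117 F [-0.5 -1.   6.8] pos [0.4494 0.1478 0.075 ] op 0.0376
```

Emit:
carry_out(
  deltas=[
    [[0, 0, 0], [-0.05, 0, 0], 30],
    [[0, 0, 0], [-0.05, 0, 0], 30],
    [[0, 0, 0], [0, 0, 0], 30],
  ],
)

```text
t: 13.45
position: [0.4494, 0.1478, 0.0751]
eef_rot: [-105.1, 89.9, -107.8]
force: [-1.0, -1.5, 7.4]
opening: 0.0376
```

```bash
python3 -c "
from h import *
st(3)"
```

```text
t 13.55 yaw 87.3 j7 18.7 eff7 [0.274 0.178 0.155] tz -0.129 F [-1.2 -1.2  6.6] pos [0.4494 0.1478 0.075 ] op 0.0375
```

Emit:
carry_out(
  deltas=[
    [[0, 0, 0], [-0.05, 0, 0], 30],
    [[0, 0, 0], [0, 0, 0], 30],
  ],
)

```text
t: 13.75
position: [0.4494, 0.1477, 0.075]
eef_rot: [-99.5, 89.9, -99.2]
force: [-0.4, -1.6, 7.5]
opening: 0.0377
```

```bash
python3 -c "
from h import *
st(4)"
```

```text
t 13.90 yaw 90.2 j7 21.0 eff7 [0.101 0.025 0.005 0.001] tz -0.006 F [-1.  -1.7  6.7] pos [0.4494 0.1478 0.075 ] op 0.0373
```

Emit:
carry_out(
  deltas=[
    [[0, 0, 0], [-0.05, 0, 0], 30],
    [[0, 0, 0], [-0.05, 0, 0], 30],
    [[0, 0, 0], [0, 0, 0], 30],
  ],
)

```text
t: 14.2
position: [0.4494, 0.1477, 0.075]
eef_rot: [-103.4, 89.9, -97.5]
force: [-0.9, -1.7, 7.4]
opening: 0.0378
```

```bash
python3 -c "
from h import *
st(3)"
```

```text
t 14.30 yaw 95.9 j7 25.7 eff7 [0.127 0.03  0.007] tz 0.005 F [-0.6 -1.4  6.4] pos [0.4495 0.1477 0.075 ] op 0.0374
```

Emit:
carry_out(
  deltas=[
    [[0, 0, 0], [-0.05, 0, 0], 30],
    [[0, 0, 0], [-0.05, 0, 0], 30],
    [[0, 0, 0], [0, 0, 0], 30],
  ],
)

```text
t: 14.6
position: [0.4495, 0.1477, 0.075]
eef_rot: [-110.1, 89.9, -98.5]
force: [-1.1, -1.7, 6.5]
opening: 0.0372
```

```bash
python3 -c "
from h import *
st(3)"
```

```text
t 14.70 yaw 101.6 j7 30.3 eff7 [0.181 0.083 0.059] tz -0.050 F [-0.2 -0.3  7.3] pos [0.4494 0.1476 0.075 ] op 0.0374
```

Emit:
carry_out(
  deltas=[
    [[0, 0, 0], [-0.05, 0, 0], 30],
    [[0, 0, 0], [-0.05, 0, 0], 30],
    [[0, 0, 0], [0, 0, 0], 30],
  ],
)

```text
t: 15.0
position: [0.4495, 0.1476, 0.075]
eef_rot: [-119.8, 89.9, -102.4]
force: [-1.1, -2.1, 7.0]
opening: 0.0374
```

```bash
python3 -c "
from h import *
st(3)"
```

```text
t 15.10 yaw 107.3 j7 35.0 eff7 [0.239 0.14  0.116] tz -0.126 F [-0.  -1.4  7.9] pos [0.4495 0.1476 0.0751] op 0.0373
```

Emit:
carry_out(
  deltas=[
    [[0, 0, 0], [-0.05, 0, 0], 30],
    [[0, 0, 0], [-0.05, 0, 0], 30],
    [[0, 0, 0], [0, 0, 0], 30],
  ],
)

```text
t: 15.4
position: [0.4495, 0.1476, 0.0751]
eef_rot: [-122.0, 89.9, -98.9]
force: [-0.8, -1.5, 7.9]
opening: 0.0375
```

```bash
python3 -c "
from h import *
st(4)"
```

```text
t 15.55 yaw 113.0 j7 39.8 eff7 [0.264 0.166 0.142 0.138] tz -0.107 F [-1.8 -1.9  7.2] pos [0.4495 0.1476 0.0751] op 0.0377
```

Emit:
carry_out(
  deltas=[
    [[0, 0, 0], [0, 0, 0], 30],
    [[0, 0, 0], [-0.05, 0, 0], 30],
    [[0, 0, 0], [0, 0, 0], 30],
  ],
  grip_force=50,
)

```text
t: 15.85
position: [0.4495, 0.1476, 0.0751]
eef_rot: [-125.3, 89.9, -99.4]
force: [-0.7, -2.5, 7.5]
opening: 0.0376
```

```bash
python3 -c "
from h import *
st(4)"
```

```text
t 16.00 yaw 115.9 j7 42.2 eff7 [0.291 0.195 0.171 0.167] tz -0.172 F [-0.9 -2.1  6.3] pos [0.4495 0.1476 0.0751] op 0.0375
```

Emit:
carry_out(
  deltas=[
    [[0, 0, 0], [-0.05, 0, 0], 30],
    [[0, 0, 0], [0, 0, 0], 30],
  ],
)

```text
t: 16.2
position: [0.4495, 0.1475, 0.0751]
eef_rot: [-127.8, 89.9, -99.0]
force: [-0.7, -1.8, 7.9]
opening: 0.0371
```

```bash
python3 -c "
from h import *
st(4)"
```

```text
t 16.35 yaw 118.7 j7 44.5 eff7 [0.32  0.224 0.201 0.196] tz -0.184 F [-0.5 -1.   7.5] pos [0.4495 0.1475 0.0751] op 0.0370
```

Emit:
carry_out(
  deltas=[
    [[0, 0, 0], [0.1, 0, 0], 30],
    [[0, 0, 0], [0.1, 0, 0], 30],
    [[0, 0, 0], [0.1, 0, 0], 30],
    [[0, 0, 0], [0, 0, 0], 30],
  ],
)

```text
t: 16.75
position: [0.4494, 0.1477, 0.0751]
eef_rot: [-96.9, 89.9, -85.3]
force: [-1.3, -0.6, 5.1]
opening: 0.037
```

```bash
python3 -c "
from h import *
st(4)"
```

```text
t 16.90 yaw 101.7 j7 30.3 eff7 [-0.237 -0.015  0.042  0.053] tz -0.076 F [-1.1 -2.3  7.7] pos [0.4495 0.1477 0.0751] op 0.0373
```

Emit:
carry_out(
  deltas=[
    [[0, 0, 0], [0.05, 0, 0], 30],
    [[0, 0, 0], [0.05, 0, 0], 30],
    [[0, 0, 0], [0, 0, 0], 30],
  ],
)

```text
t: 17.2
position: [0.4495, 0.1477, 0.0751]
eef_rot: [-93.1, 89.9, -87.2]
force: [-0.7, -1.5, 7.2]
opening: 0.0374
```

```bash
python3 -c "
from h import *
st(4)"
```

```text
t 17.35 yaw 96.0 j7 25.7 eff7 [-0.126 -0.028 -0.005 -0.   ] tz -0.013 F [-1.4 -3.3  8. ] pos [0.4494 0.1477 0.075 ] op 0.0370
```

Emit:
carry_out(
  deltas=[
    [[0, 0, 0], [0.05, 0, 0], 30],
    [[0, 0, 0], [0.05, 0, 0], 30],
    [[0, 0, 0], [0, 0, 0], 30],
  ],
)

```text
t: 17.65
position: [0.4494, 0.1478, 0.075]
eef_rot: [-88.5, 89.9, -88.4]
force: [-1.1, -2.5, 7.6]
opening: 0.0372
```

```bash
python3 -c "
from h import *
st(4)"
```

```text
t 17.80 yaw 90.2 j7 21.0 eff7 [-0.125 -0.028 -0.005 -0.   ] tz -0.022 F [-1.2 -1.7  7.4] pos [0.4494 0.1478 0.0751] op 0.0369
```

Emit:
carry_out(
  deltas=[
    [[0, 0, 0], [0.05, 0, 0], 30],
    [[0, 0, 0], [0.05, 0, 0], 30],
    [[0, 0, 0], [0, 0, 0], 30],
  ],
)

```text
t: 18.1
position: [0.4495, 0.1478, 0.0751]
eef_rot: [-81.2, 89.9, -86.7]
force: [-0.6, -1.8, 6.5]
opening: 0.0374
```

```bash
python3 -c "
from h import *
st(4)"
```

```text
t 18.25 yaw 84.5 j7 16.4 eff7 [-0.124 -0.028 -0.005 -0.   ] tz -0.001 F [-1.2 -1.5  7.7] pos [0.4494 0.1478 0.0751] op 0.0374
```

Emit:
carry_out(
  deltas=[
    [[0, 0, 0], [0.05, 0, 0], 30],
    [[0, 0, 0], [0.05, 0, 0], 30],
    [[0, 0, 0], [0, 0, 0], 30],
  ],
)

```text
t: 18.55
position: [0.4495, 0.1479, 0.0751]
eef_rot: [-74.4, 89.9, -85.6]
force: [-0.9, -1.1, 7.3]
opening: 0.0372
```

```bash
python3 -c "
from h import *
st(4)"
```

```text
t 18.70 yaw 78.8 j7 11.8 eff7 [-0.123 -0.027 -0.005 -0.   ] tz -0.018 F [-0.8 -1.2  7.4] pos [0.4494 0.1479 0.0751] op 0.0373
```

Emit:
carry_out(
  deltas=[
    [[0, 0, 0], [0.05, 0, 0], 30],
    [[0, 0, 0], [0.05, 0, 0], 30],
    [[0, 0, 0], [0, 0, 0], 30],
  ],
)

```text
t: 19.0
position: [0.4495, 0.1479, 0.0751]
eef_rot: [-69.7, 89.9, -86.7]
force: [-0.9, -0.4, 6.8]
opening: 0.037
```

```bash
python3 -c "
from h import *
st(4)"
```

```text
t 19.15 yaw 73.1 j7 7.3 eff7 [-0.125 -0.03  -0.007 -0.003] tz 0.008 F [-1.  -1.6  6.9] pos [0.4495 0.1479 0.0751] op 0.0371
```

Emit:
carry_out(
  deltas=[
    [[0, 0, 0], [0.05, 0, 0], 30],
    [[0, 0, 0], [0.05, 0, 0], 30],
    [[0, 0, 0], [0, 0, 0], 30],
  ],
)

```text
t: 19.45
position: [0.4495, 0.148, 0.0751]
eef_rot: [-56.6, 89.9, -79.3]
force: [-1.2, -1.1, 7.6]
opening: 0.0372
```

```bash
python3 -c "
from h import *
st(4)"
```

```text
t 19.60 yaw 67.4 j7 2.8 eff7 [-0.182 -0.087 -0.065 -0.061] tz 0.057 F [-0.8 -1.2  7.1] pos [0.4494 0.148  0.075 ] op 0.0373
```

Emit:
carry_out(
  deltas=[
    [[0, 0, 0], [0.05, 0, 0], 30],
    [[0, 0, 0], [0.05, 0, 0], 30],
    [[0, 0, 0], [0, 0, 0], 30],
  ],
)

```text
t: 19.9
position: [0.4495, 0.148, 0.0751]
eef_rot: [-48.3, 89.9, -76.7]
force: [-0.7, -1.0, 6.3]
opening: 0.0374
```

```bash
python3 -c "
from h import *
st(4)"
```

```text
t 20.05 yaw 61.6 j7 -1.7 eff7 [-0.238 -0.144 -0.122 -0.118] tz 0.124 F [-1.4 -1.5  6.3] pos [0.4495 0.148  0.075 ] op 0.0373
```

Wound up to 0.2: first click comes next.

Emit:
carry_out(
  deltas=[
    [[0, 0, 0], [0.05, 0, 0], 30],
    [[0, 0, 0], [0.05, 0, 0], 30],
    [[0, 0, 0], [0, 0, 0], 30],
  ],
)

```text
t: 20.35
position: [0.4495, 0.148, 0.0751]
eef_rot: [-41.8, 89.9, -76.0]
force: [-0.7, -1.7, 6.1]
opening: 0.0368
```

```bash
python3 -c "
from h import *
st(4)"
```

```text
t 20.50 yaw 55.9 j7 -6.1 eff7 [-0.097 -0.022 -0.003  0.   ] tz -0.034 F [-0.3 -0.7  5.9] pos [0.4495 0.148  0.075 ] op 0.0375
```

Emit:
carry_out(
  deltas=[
    [[0, 0, 0], [0.05, 0, 0], 30],
    [[0, 0, 0], [0.05, 0, 0], 30],
    [[0, 0, 0], [0, 0, 0], 30],
  ],
)

```text
t: 20.8
position: [0.4495, 0.1481, 0.075]
eef_rot: [-37.8, 90.0, -77.7]
force: [-0.6, -0.8, 5.5]
opening: 0.0372
```

```bash
python3 -c "
from h import *
st(4)"
```

```text
t 20.95 yaw 50.1 j7 -10.5 eff7 [-0.118 -0.027 -0.005 -0.001] tz 0.006 F [-1.4 -0.8  6.2] pos [0.4495 0.1481 0.075 ] op 0.0373
```

Emit:
carry_out(
  deltas=[
    [[0, 0, 0], [0.05, 0, 0], 30],
    [[0, 0, 0], [0.05, 0, 0], 30],
    [[0, 0, 0], [0, 0, 0], 30],
  ],
)

```text
t: 21.25
position: [0.4496, 0.1481, 0.0751]
eef_rot: [-21.3, 90.0, -66.9]
force: [-1.1, -1.6, 6.7]
opening: 0.0371
```

```bash
python3 -c "
from h import *
st(4)"
```

```text
t 21.40 yaw 44.4 j7 -14.8 eff7 [-0.167 -0.076 -0.054 -0.05 ] tz 0.035 F [-0.1 -0.3  6.3] pos [0.4496 0.1482 0.0751] op 0.0375
```

Emit:
carry_out(
  deltas=[
    [[0, 0, 0], [0.05, 0, 0], 30],
    [[0, 0, 0], [0.05, 0, 0], 30],
    [[0, 0, 0], [0, 0, 0], 30],
  ],
)

```text
t: 21.7
position: [0.4496, 0.1482, 0.0751]
eef_rot: [-1.9, 90.0, -53.2]
force: [-1.6, -1.0, 6.6]
opening: 0.0374
```

```bash
python3 -c "
from h import *
st(4)"
```

```text
t 21.85 yaw 38.7 j7 -19.1 eff7 [-0.223 -0.132 -0.111 -0.107] tz 0.128 F [-0.  -2.2  7.4] pos [0.4496 0.1481 0.075 ] op 0.0372
```

Emit:
carry_out(
  deltas=[
    [[0, 0, 0], [0.05, 0, 0], 30],
    [[0, 0, 0], [0.05, 0, 0], 30],
    [[0, 0, 0], [0, 0, 0], 30],
  ],
)

```text
t: 22.15
position: [0.4496, 0.1482, 0.075]
eef_rot: [3.9, 90.0, -53.2]
force: [-0.4, -1.1, 5.4]
opening: 0.0372
```

```bash
python3 -c "
from h import *
st(4)"
```

```text
t 22.30 yaw 33.0 j7 -23.4 eff7 [-0.156 -0.013  0.006  0.   ] tz 0.013 F [-1.4 -0.4  5.5] pos [0.4497 0.1482 0.0751] op 0.0372
```

Emit:
carry_out(
  deltas=[
    [[0, 0, 0], [0.05, 0, 0], 30],
    [[0, 0, 0], [0.05, 0, 0], 30],
    [[0, 0, 0], [0, 0, 0], 30],
  ],
)

```text
t: 22.6
position: [0.4497, 0.1482, 0.0751]
eef_rot: [24.8, 90.0, -38.0]
force: [0.1, -1.5, 6.2]
opening: 0.0373
```

```bash
python3 -c "
from h import *
st(4)"
```

```text
t 22.75 yaw 27.2 j7 -27.6 eff7 [-0.115 -0.026 -0.005 -0.001] tz 0.019 F [-0.9 -1.5  5.9] pos [0.4497 0.1482 0.075 ] op 0.0374
```

Emit:
carry_out(
  deltas=[
    [[0, 0, 0], [0.05, 0, 0], 30],
    [[0, 0, 0], [0.05, 0, 0], 30],
    [[0, 0, 0], [0, 0, 0], 30],
  ],
)

```text
t: 23.05
position: [0.4497, 0.1482, 0.075]
eef_rot: [32.2, 90.0, -36.4]
force: [-1.7, 0.1, 6.3]
opening: 0.0373
```

```bash
python3 -c "
from h import *
st(4)"
```

```text
t 23.20 yaw 21.5 j7 -31.8 eff7 [-0.152 -0.064 -0.043 -0.039] tz 0.042 F [-1.1  0.2  6.6] pos [0.4498 0.1482 0.0751] op 0.0370
```

Emit:
carry_out(
  deltas=[
    [[0, 0, 0], [0.05, 0, 0], 30],
    [[0, 0, 0], [0.05, 0, 0], 30],
    [[0, 0, 0], [0, 0, 0], 30],
  ],
)

```text
t: 23.5
position: [0.4498, 0.1483, 0.075]
eef_rot: [52.8, 90.0, -21.5]
force: [-0.7, 0.4, 5.8]
opening: 0.0375
```

```bash
python3 -c "
from h import *
st(4)"
```

```text
t 23.65 yaw 15.8 j7 -36.0 eff7 [-0.209 -0.121 -0.1   -0.096] tz 0.086 F [ 0.4 -0.5  6.3] pos [0.4498 0.1483 0.075 ] op 0.0376
```

Emit:
carry_out(
  deltas=[
    [[0, 0, 0], [0.05, 0, 0], 30],
    [[0, 0, 0], [0.05, 0, 0], 30],
    [[0, 0, 0], [0, 0, 0], 30],
  ],
)

```text
t: 23.95
position: [0.4498, 0.1483, 0.075]
eef_rot: [60.2, 90.0, -19.7]
force: [0.3, -0.6, 6.2]
opening: 0.0375
```

```bash
python3 -c "
from h import *
st(4)"
```

```text
t 24.10 yaw 10.1 j7 -40.1 eff7 [-0.254 -0.153 -0.105 -0.066] tz 0.126 F [-0.4 -0.4  5.6] pos [0.4498 0.1483 0.075 ] op 0.0375
```

Emit:
carry_out(
  deltas=[
    [[0, 0, 0], [0.05, 0, 0], 30],
    [[0, 0, 0], [0, 0, 0], 30],
  ],
)

```text
t: 24.3
position: [0.4499, 0.1482, 0.075]
eef_rot: [77.5, 90.0, -5.4]
force: [0.9, -0.4, 6.4]
opening: 0.0373
```

```bash
python3 -c "
from h import *
st(4)"
```

```text
t 24.45 yaw 7.2 j7 -42.2 eff7 [-0.104 -0.021 -0.002  0.003] tz 0.015 F [-0.4 -0.3  6. ] pos [0.4499 0.1483 0.075 ] op 0.0373
```

Emit:
carry_out(
  deltas=[
    [[0, 0, 0], [0.05, 0, 0], 30],
    [[0, 0, 0], [0.05, 0, 0], 30],
    [[0, 0, 0], [0, 0, 0], 30],
  ],
)

```text
t: 24.75
position: [0.4499, 0.1483, 0.075]
eef_rot: [80.8, 90.0, -7.8]
force: [-0.5, 0.1, 6.1]
opening: 0.0373
```

```bash
python3 -c "
from h import *
st(4)"
```

```text
t 24.90 yaw 1.4 j7 -46.3 eff7 [-0.111 -0.025 -0.005 -0.001] tz -0.003 F [-0.5 -0.8  6.7] pos [0.4499 0.1482 0.075 ] op 0.0372
```

Emit:
carry_out(
  deltas=[
    [[0, 0, 0], [0.05, 0, 0], 30],
    [[0, 0, 0], [0.05, 0, 0], 30],
    [[0, 0, 0], [0, 0, 0], 30],
  ],
)

```text
t: 25.2
position: [0.4499, 0.1483, 0.075]
eef_rot: [91.8, 89.9, -2.5]
force: [0.0, -1.4, 5.9]
opening: 0.0376
```

```bash
python3 -c "
from h import *
st(4)"
```

```text
t 25.35 yaw -4.3 j7 -50.3 eff7 [-0.167 -0.081 -0.061 -0.057] tz 0.055 F [-0.8 -1.3  6.3] pos [0.4499 0.1482 0.075 ] op 0.0371
```

Emit:
carry_out(
  deltas=[
    [[0, 0, 0], [0.05, 0, 0], 30],
    [[0, 0, 0], [0.05, 0, 0], 30],
    [[0, 0, 0], [0, 0, 0], 30],
  ],
)

```text
t: 25.65
position: [0.45, 0.1483, 0.0751]
eef_rot: [94.6, 89.9, -5.4]
force: [-0.3, -1.3, 6.6]
opening: 0.0371
```

```bash
python3 -c "
from h import *
st(4)"
```

```text
t 25.80 yaw -10.0 j7 -54.3 eff7 [-0.223 -0.138 -0.118 -0.114] tz 0.117 F [ 0.5 -2.3  6. ] pos [0.45   0.1483 0.075 ] op 0.0374
```

Emit:
carry_out(
  deltas=[
    [[0, 0, 0], [0.05, 0, 0], 30],
    [[0, 0, 0], [0.05, 0, 0], 30],
    [[0, 0, 0], [0, 0, 0], 30],
  ],
)

```text
t: 26.1
position: [0.45, 0.1482, 0.075]
eef_rot: [101.5, 89.9, -4.3]
force: [0.4, -0.9, 5.0]
opening: 0.0373
```

```bash
python3 -c "
from h import *
st(4)"
```

```text
t 26.25 yaw -15.7 j7 -58.3 eff7 [-0.095 -0.015 -0.003 -0.001] tz 0.000 F [-0.1 -0.8  6.3] pos [0.45   0.1482 0.075 ] op 0.0374
```

Emit:
carry_out(
  deltas=[
    [[0, 0, 0], [0.05, 0, 0], 30],
    [[0, 0, 0], [0.05, 0, 0], 30],
    [[0, 0, 0], [0, 0, 0], 30],
  ],
)

```text
t: 26.55
position: [0.4501, 0.1482, 0.075]
eef_rot: [110.3, 89.9, -1.3]
force: [-0.1, -0.7, 5.9]
opening: 0.0371
```

```bash
python3 -c "
from h import *
st(4)"
```

```text
t 26.70 yaw -21.5 j7 -62.3 eff7 [-0.108 -0.025 -0.006 -0.002] tz 0.008 F [ 1.2 -0.8  6.3] pos [0.4501 0.1482 0.0751] op 0.0372
```

Emit:
carry_out(
  deltas=[
    [[0, 0, 0], [0.05, 0, 0], 30],
    [[0, 0, 0], [0.05, 0, 0], 30],
    [[0, 0, 0], [0, 0, 0], 30],
  ],
)

```text
t: 27.0
position: [0.4502, 0.1482, 0.0751]
eef_rot: [116.8, 89.9, -0.5]
force: [0.1, -0.9, 5.7]
opening: 0.0369
```

```bash
python3 -c "
from h import *
st(4)"
```

```text
t 27.15 yaw -27.2 j7 -66.2 eff7 [-0.153 -0.07  -0.05  -0.047] tz 0.061 F [ 0.6 -1.   6.2] pos [0.4501 0.1482 0.075 ] op 0.0375
```

Emit:
carry_out(
  deltas=[
    [[0, 0, 0], [0.05, 0, 0], 30],
    [[0, 0, 0], [0.05, 0, 0], 30],
    [[0, 0, 0], [0, 0, 0], 30],
  ],
)

```text
t: 27.45
position: [0.4502, 0.1482, 0.075]
eef_rot: [119.8, 89.9, -3.2]
force: [0.9, -1.1, 5.2]
opening: 0.037
```

```bash
python3 -c "
from h import *
st(4)"
```

```text
t 27.60 yaw -32.9 j7 -70.1 eff7 [-0.21  -0.127 -0.107 -0.104] tz 0.098 F [ 0.6 -1.3  5.5] pos [0.4502 0.1482 0.0751] op 0.0373
```

Emit:
carry_out(
  deltas=[
    [[0, 0, 0], [0.05, 0, 0], 30],
    [[0, 0, 0], [0.03, 0, 0], 30],
    [[0, 0, 0], [0, 0, 0], 30],
  ],
)

```text
t: 27.9
position: [0.4502, 0.1481, 0.0751]
eef_rot: [122.9, 89.9, -4.6]
force: [-0.8, -0.8, 5.0]
opening: 0.0375
```

```bash
python3 -c "
from h import *
st(4)"
```

```text
t 28.05 yaw -37.5 j7 -73.2 eff7 [-0.214 -0.163 -0.151 -0.149] tz 0.131 F [ 0.5 -2.2  5.7] pos [0.4502 0.1481 0.075 ] op 0.0371
```

Emit:
carry_out(
  deltas=[
    [[0, 0, 0], [0.03, 0, 0], 30],
    [[0, 0, 0], [0, 0, 0], 30],
    [[0, 0, 0], [0, 0, 0], 30],
  ],
)

```text
t: 28.35
position: [0.4502, 0.1481, 0.075]
eef_rot: [132.1, 89.9, 2.9]
force: [0.0, -0.5, 4.4]
opening: 0.0374
```

```bash
python3 -c "
from h import *
st(4)"
```

```text
t 28.50 yaw -39.2 j7 -74.4 eff7 [-0.    -0.001 -0.001 -0.   ] tz -0.011 F [-0.1 -1.6  5.4] pos [0.4503 0.1481 0.075 ] op 0.0373
```

Emit:
carry_out(
  deltas=[
    [[0, 0, 0], [0, 0, 0], 56],
    [[0, 0, 0], [0, 0, 0], 56],
    [[0, 0, 0], [0, 0, 0], 56],
    [[0, 0, 0], [0, 0, 0], 56],
  ],
)

```text
t: 28.9
position: [0.4493, 0.1482, 0.0744]
eef_rot: [-47.4, 90.0, -176.6]
force: [0.4, 0.8, -0.3]
opening: 0.0556
```

```bash
python3 -c "
from h import *
st(4)"
```

```text
t 29.05 yaw -39.3 j7 -74.4 eff7 [0.001 0.001 0.001 0.001] tz -0.008 F [ 0.7 -0.4 -0.8] pos [0.4495 0.1482 0.0746] op 0.0559
```

Emit:
carry_out(
  deltas=[
    [[-15, 0, 0], [0, 0, 0], 56],
    [[-35, 0, 0], [0, 0, 0], 56],
    [[-40, 0, 0], [0, 0, 0], 56],
    [[-30, 0, 0], [0, 0, 0], 10],
    [[0, 0, 0], [0, 0, 0], 0],
  ],
  grip_force=20,
)

```text
t: 29.55
position: [0.4521, 0.1493, 0.1985]
eef_rot: [149.0, 89.5, 19.7]
force: [-0.5, -0.3, 0.1]
opening: 0.0446
```

Run:
```python
from h import *
st(1)
p=bot.snapshot('wrist');s=bot.sense();save(p,'w4')
for k in ['dial_grip','start_top']:
    r=bot.place_of(p,k); print(k,[(np.round(x['location'],4),round(x['p'],2)) for x in r[:2]])
p=bot.snapshot('side');
cv2.imwrite('pics/s4.png',cv2.resize(cv2.cvtColor(p['pixels'],4)[170:270,140:260],None,fx=6,fy=6,interpolation=2))
print(todelta([.457,.061,.11],s)); print(R(s).round(3))
```

```text
t 29.55 yaw -39.3 j7 -69.7 eff7 [0.064] tz -0.045 F [-0.5 -0.3  0.1] pos [0.4521 0.1493 0.1985] op 0.0446
dial_grip [(array([0.4486, 0.1474, 0.0815]), 0.57)]
start_top []
[86.30658519 60.14706894 64.0785332 ]
[[ 0.004  0.774 -0.634]
 [ 0.001 -0.634 -0.774]
 [-1.     0.003 -0.004]]
```

View pics/w4.png

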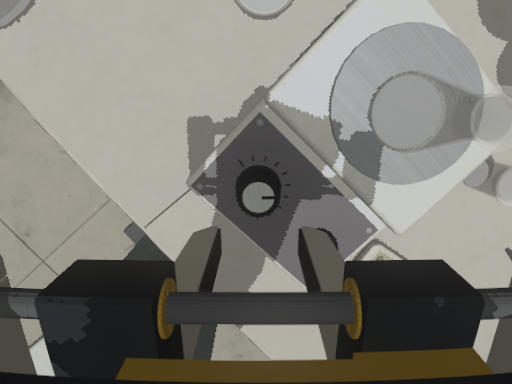

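View pics/s4.png

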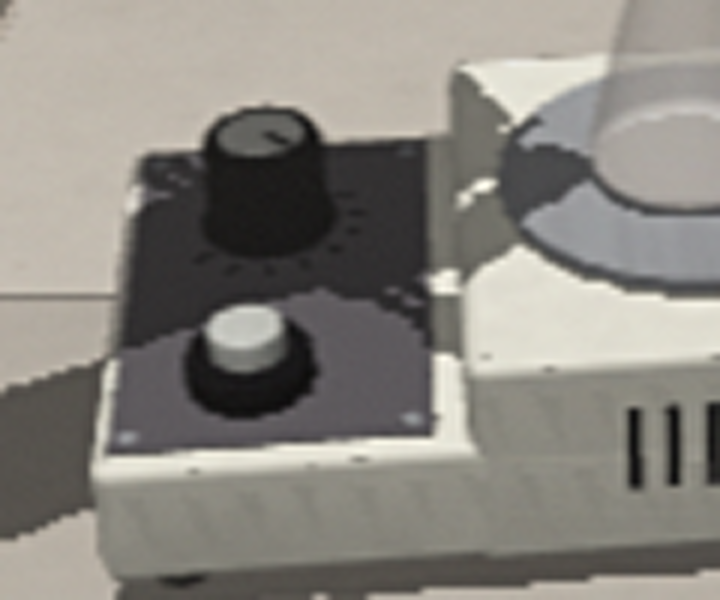

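Emit:
carry_out(
  deltas=[
    [[0, 30, 32], [0, 0, 0], 0],
    [[0, 30, 32], [0, 0, 0], 0],
    [[30, 0, 0], [0, 0, 0], 0],
    [[0, 0, 0], [0, 0, 0], 0],
    [[0, 0, 0], [0, 0, 0], 0],
  ],
)

```text
t: 30.25
position: [0.4545, 0.0614, 0.1638]
eef_rot: [-57.2, 89.8, 173.6]
force: [-0.2, 0.1, -0.8]
opening: 0.0005
```

Run:
```python
from h import *
s=bot.sense()
p=bot.snapshot('wrist');st(1);save(p,'w5')
for k in ['dial_grip','start_top']:
    r=bot.place_of(p,k); print(k,[(np.round(x['location'],4),round(x['p'],2)) for x in r[:2]])
p=bot.snapshot('top')
cv2.imwrite('pics/t5.png',cv2.resize(cv2.cvtColor(p['pixels'],4)[190:280,200:320],None,fx=6,fy=6,interpolation=2))
print(todelta([.457,.061,.11],s))
```

```text
t 30.30 yaw -39.2 j7 -59.9 eff7 [-0.] tz 0.031 F [-0.1  0.2  0.2] pos [0.4553 0.062  0.1646] op 0.0005
dial_grip [(array([0.4488, 0.1475, 0.0845]), 0.91)]
start_top [(array([0.4572, 0.0597, 0.0784]), 0.67)]
[53.75248933  2.33460425 -1.37359698]
```

View pics/w5.png

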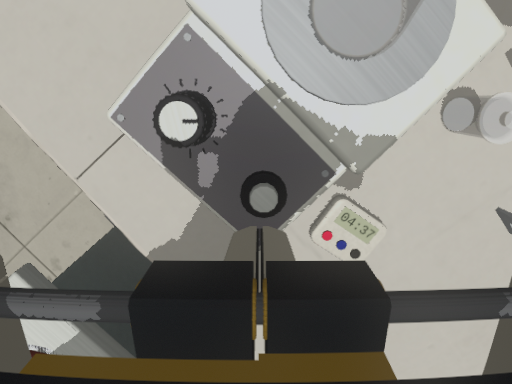

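Run:
```python
from h import *
s=bot.sense()
p=bot.snapshot('wrist')
for z in (.074,.0765,.079):
    q=atz(*ray_w(p,s,(263,199)),z); print(q,todelta(q,s))
```

```text
[0.45843661 0.06082119 0.074     ] [91.3614897   2.62474065 -0.57703407]
[0.45890656 0.0614468  0.0765    ] [88.86260325  2.59551839 -1.36249861]
[0.45937651 0.06207241 0.079     ] [86.3637168   2.56629613 -2.14796316]
```

Emit:
carry_out(
  deltas=[
    [[25, 2.5, -1.2], [0, 0, 0], 0],
    [[25, 0, 0], [0, 0, 0], 0],
    [[18, 0, 0], [0, 0, 0], 0],
    [[0, 0, 0], [0, 0, 0], 0],
    [[0, 0, 0], [0, 0, 0], 0],
  ],
)

```text
t: 31.0
position: [0.4586, 0.0605, 0.0972]
eef_rot: [152.9, 90.0, 23.7]
force: [-0.6, -0.6, 1.0]
opening: 0.0003
```

Run:
```python
from h import *
st(4)
p=bot.snapshot('side');
cv2.imwrite('pics/s6.png',cv2.resize(cv2.cvtColor(p['pixels'],4)[170:270,140:260],None,fx=6,fy=6,interpolation=2))
```

```text
t 31.15 yaw -39.3 j7 -62.8 eff7 [-0.002  0.001  0.001  0.001] tz -0.002 F [-0.1  0.7 -0.2] pos [0.4591 0.0603 0.0979] op 0.0004
```

View pics/s6.png

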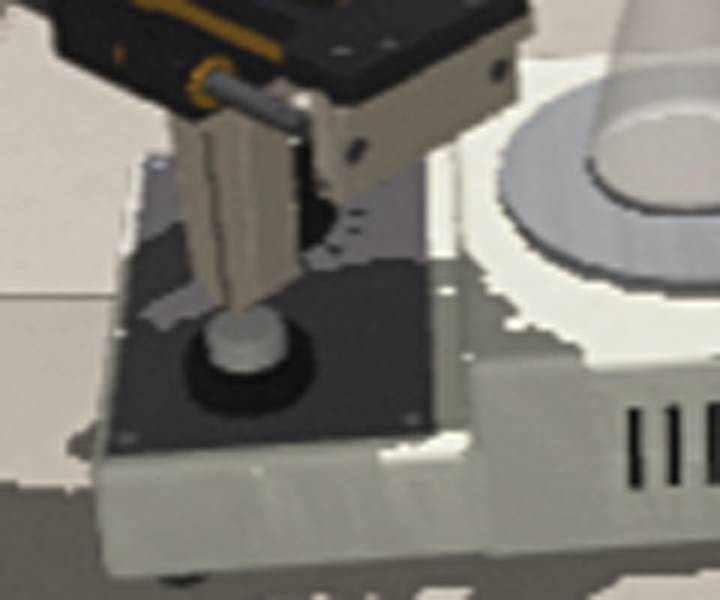

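Emit:
carry_out(
  deltas=[
    [[5, 0, 0], [0, 0, 0], 0],
    [[5, 0, 0], [0, 0, 0], 0],
    [[2, 0, 0], [0, 0, 0], 0],
    [[0, 0, 0], [0, 0, 0], 0],
    [[0, 0, 0], [0, 0, 0], 0],
  ],
)

```text
t: 31.7
position: [0.4587, 0.06, 0.0849]
eef_rot: [135.5, 89.9, 6.2]
force: [0.5, -0.2, 4.1]
opening: 0.0003
```

```bash
python3 -c "
from h import *
st(3)"
```

```text
t 31.80 yaw -39.3 j7 -63.3 eff7 [0. 0. 0.] tz 0.042 F [0.2 0.6 3.7] pos [0.4587 0.06   0.0849] op 0.0003
```

Emit:
carry_out(
  deltas=[
    [[1.5, 0, 0], [0, 0, 0], 0],
    [[1, 0, 0], [0, 0, 0], 0],
    [[0, 0, 0], [0, 0, 0], 0],
    [[0, 0, 0], [0, 0, 0], 0],
  ],
)

```text
t: 32.2
position: [0.4587, 0.06, 0.0824]
eef_rot: [138.9, 89.9, 9.6]
force: [1.7, -0.5, 4.5]
opening: 0.0006
```

```bash
python3 -c "
from h import *
st(3)"
```

```text
t 32.30 yaw -39.3 j7 -63.4 eff7 [0. 0. 0.] tz -0.010 F [ 1.7 -1.5  4.2] pos [0.4587 0.06   0.0824] op 0.0004
```

Emit:
carry_out(
  deltas=[
    [[1, 0, 0], [0, 0, 0], 0],
    [[0.5, 0, 0], [0, 0, 0], 0],
    [[0, 0, 0], [0, 0, 0], 0],
    [[0, 0, 0], [0, 0, 0], 0],
  ],
)

```text
t: 32.7
position: [0.4587, 0.06, 0.0821]
eef_rot: [120.3, 89.9, -9.0]
force: [-1.0, -0.8, 16.1]
opening: 0.0006
```

```bash
python3 -c "
from h import *
st(3)"
```

```text
t 32.80 yaw -39.3 j7 -63.5 eff7 [0.001 0.001 0.001] tz 0.004 F [-1.4 -1.2 16.7] pos [0.4587 0.06   0.0821] op 0.0005
```

Emit:
carry_out(
  deltas=[
    [[0.7, 0, 0], [0, 0, 0], 0],
    [[0, 0, 0], [0, 0, 0], 0],
    [[0, 0, 0], [0, 0, 0], 0],
  ],
)

```text
t: 33.1
position: [0.4588, 0.06, 0.082]
eef_rot: [116.9, 89.9, -12.4]
force: [-3.1, -0.5, 22.7]
opening: 0.0006
```

```bash
python3 -c "
from h import *
st(3)"
```

```text
t 33.20 yaw -39.3 j7 -63.5 eff7 [0.001 0.001 0.001] tz 0.016 F [-1.6 -0.5 21.6] pos [0.4587 0.06   0.082 ] op 0.0007
```

Emit:
carry_out(
  deltas=[
    [[-5, 0, 0], [0, 0, 0], 0],
    [[-15, 0, 0], [0, 0, 0], 0],
    [[-35, 0, 0], [0, 0, 0], 0],
    [[-45, 0, 0], [0, 0, 0], 0],
    [[-20, 0, 0], [0, 0, 0], 0],
  ],
)

```text
t: 33.7
position: [0.4583, 0.0604, 0.2022]
eef_rot: [152.6, 89.9, 23.3]
force: [0.8, 0.4, -0.4]
opening: 0.0007
```

Emit:
carry_out(
  deltas=[
    [[0, 0, 0], [0, 0, 0], 0],
    [[0, 0, 0], [0, 0, 0], 0],
    [[0, 0, 0], [0, 0, 0], 0],
  ],
)

```text
t: 34.0
position: [0.4566, 0.0597, 0.1983]
eef_rot: [-42.6, 89.7, -171.9]
force: [-0.1, -1.0, -0.2]
opening: 0.0004
```

Run:
```python
from h import *
st(2)
for n in ['side','top']:
    p=bot.snapshot(n)
    cv2.imwrite(f'pics/f_{n}.png',cv2.resize(cv2.cvtColor(p['pixels'],4)[140:290,140:340],None,fx=4,fy=4,interpolation=2))
    for k in ['flask','bench_timer','weighing_jar','petri','start_top']:
        r=bot.place_of(p,k); print(n,k,[(np.round(x['location'],4),round(x['p'],2)) for x in r[:1]])
```

```text
t 34.05 yaw -39.3 j7 -58.6 eff7 [-0.001 -0.001] tz 0.050 F [ 0.7  0.2 -1. ] pos [0.4568 0.0597 0.1983] op 0.0007
side flask [(array([0.5888, 0.1222, 0.0962]), 0.8)]
side bench_timer [(array([ 0.4875, -0.0418, -0.0013]), 0.67)]
side weighing_jar [(array([ 0.6521, -0.0107, -0.0019]), 0.43)]
side petri []
side start_top [(array([0.4565, 0.0578, 0.0775]), 0.63)]
top flask [(array([0.5902, 0.1257, 0.0904]), 0.82)]
top bench_timer [(array([ 0.4935, -0.0392, -0.0008]), 0.58)]
top weighing_jar [(array([ 0.6472, -0.0147,  0.0029]), 0.82)]
top petri [(array([ 0.5811,  0.3026, -0.0008]), 0.77)]
top start_top []
```

View pics/f_side.png

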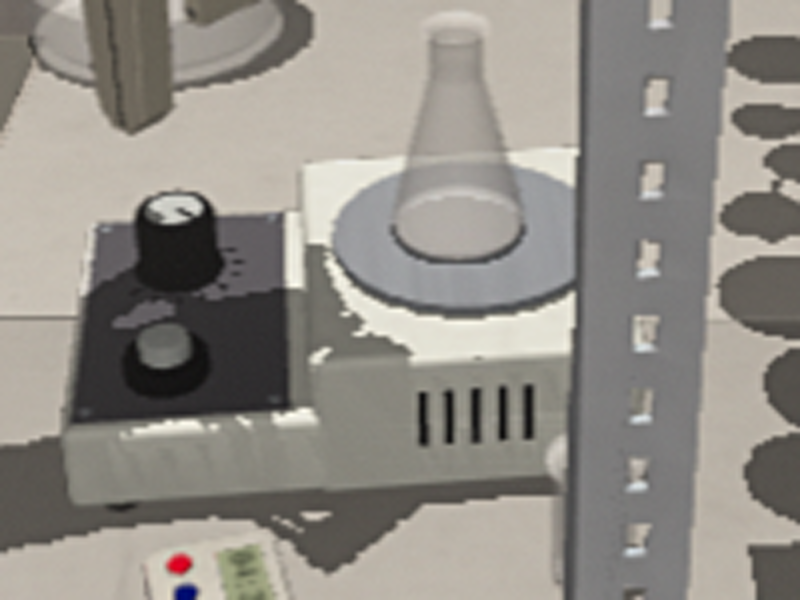

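The picture shows the button back up (at about 165,345), the flask upright on the plate, and the arm clear. Handing in.

```bash
python3 -c "
from workcell import bot
print(bot.hand_in())"
```

```text
the job is handed in; nothing more can be done
None
```

The dial should now be at five clicks and the stirrer started. I handed the job in after about 34 s; no verdict is reported.

- **Winding back:** I gripped the dial and turned it anticlockwise. Four clicks passed, then the torque kept rising to about 0.196 N m (windup about 0.33). I took that as the stop; it is well under the 0.5 rad limit.
- **Five clicks:** Turning clockwise, I took up the free play and felt five separate torque build-ups and drops. I stopped right after the fifth drop, when the torque read 0, and let go.
- **Start button:** I pressed it until the force jumped from about 4.5 N to over 16 N, about 22 N at the most. That means it had bottomed. I then released it.
- **Last checks:** The final picture shows the button up, the flask upright on the plate and the arm clear of everything. The flask, timer, weighing jar and petri dish measured within about 6 mm of where they started, which is about the networks' own error.

**Checks that disagreed or were missing:**
- During the final push to the stop, one step's torque rose by only about half of what I expected. The pads may have slipped a little, so I raised the grip from 30 to 50 N, and after that it rose as expected.
- In the last checks the petri dish was not detected in the side view, nor the button in the top view.
- The setting itself could not be read. Five clicks rests only on the torque I felt.

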